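Select the next lamp by clicks and start

ROBOT

A 6-joint arm with a two-finger parallel gripper is mounted at the origin on the work surface. World frame = base frame: x ahead of the robot, y to its left, z up, the work surface at z = 0. Lengths are in m, angles in rad, forces in N, time in s.
With the tool pointing down it reaches from about 0.35 to 0.975 m from the base axis. Payload 4.9 kg.
Tool frame: the origin (TCP) lies between the finger pads; the fingertips stand 19 mm ahead of it and the grasp point (between the pads) is the TCP; z points along the fingers, y is the line along which they close (so a half turn about z gives the same grasp; the last joint's range is limited). The gripper opens to 85 mm and grips with 20 to 120 N. Pads are 22 mm wide; open, the fingers measure 114 mm over their backs; the gripper's body (76 mm by 85 mm) begins 54 mm behind the grasp point. The pads swing forward as they close: fully open they stand 13 mm farther back than shut.
Start: joints at [1.088, 0.053, 1.613, -0, 1.476, -0.119], TCP at [0.222, 0.584, 0.25] pointing down, gripper open.
Joint ranges: [-3.01, 3.01], [-1.01, 2.22], [0.06, 2.58], [-1.02, 4.17], [0.09, 2.62], [-3.14, 3.14]. Speed limits (rad/s): [2.57, 2.57, 3.14, 3.14, 3.14, 3.14].

INTERFACE

Orientations are given as a rotation vector (axis times angle).
In Python, from station import ctrl gives the robot as it stands. The module is installed in compiled form; this text tells all that it offers.
- The arm moves only by the tool servo_tool, never from a script. Its argument "increments" is a list that holds one entry, the list of rows, each a list of 5 numbers: the finger opening in cm, from 0 to 8.54, then the shift along the tool's x, y, z in cm, then the turn about the tool's z in degrees. A call has 1 to 5 rows; each row is the pose to reach, as a shift and turn from the pose commanded when the call began, along the tool's axes at that moment; what a row does not reach only later rows make up. A row lasts 1/10 s, in which the tool goes at most 50 mm and 8.59 degrees, less where a joint would pass 70% of its speed; a pose out of reach is approached as far as the arm can. A call with a gripper value outside its range is refused whole. The fingers move at their own pace and stop on an object; "newtons" is the grip in N (left out, the last holds). Time passes only in rows, so rows that repeat a pose let the fingers close. It gives the time, the measured TCP pose, the force, the opening and the grip force at its end, in the units of the state.
- ctrl.get_obs(): the state, without advancing time (a new reading comes with each control period).
- ctrl.get_image(name): name is "scene" or "top" or "wrist"; returns a dict with "img" (384x512x3 uint8, red, green, blue), "fx", "fy", "cx", "cy" (pixels), "rvec" (rotation vector, rad) and "tvec" (3), from world to camera coordinates, as OpenCV has them; the wrist camera has in their place "mount" (4x4, takes a point from camera to tool coordinates, whose origin is the TCP and whose axes are the flange's). Camera axes: x right, y down, z forward; pixel columns grow to the right and rows downward; lengths in m; the calibration is good to about 2 mm. A picture is of the moment at which its call begins: read the wrist's pose just before it. There is no depth.
- ctrl.finish_job(): hands the job in; it is judged then, once.
The state is a dict: "t": time; "q": joint angles; "dq": joint speeds; "effort": joint torques, N m; "tool_pos": TCP position; "tool_rot": TCP orientation; "contact_force": force on the tool from outside, world axes, zero at the start; "wrist_torque": the same for the moment, N m; "opening": finger opening in m; "grip_force": force on a finger pad.
Only numpy, scipy, OpenCV 4.12 (cv2) and the standard library are available. Lean on these libraries where they do the work, as an engineer would, in place of code of your own. Each camera call takes 0.05 s, during which the arm holds its last target. There are 200 camera calls.

TASK

With a fingertip against its side, gently push the orange selector lever round clockwise, click by click, until it has clicked in pointing at the green tag, never running past it; then press the red start button fully in and let it come back up. Only push: never take the lever between the fingers, do not press the button before the lever is set, and leave the bottles and other things where they stand.

Things in the scene. Friction and masses are not known exactly. Their poses are not given: they have to be found in the camera images.
- console: lamp-selector console fixed on the bench: white box with grey top and thin green stripes, 240 (its x) x 400 (its y) x 60 mm tall. Origin: on the bench at the middle of the box, directly below the lever's upright axis; z up, x away from the robot at yaw 0. On its top, around the lever, lies a black disc 196 mm across with eight round tags, seven white and one green
- selector (a joint): angle of the orange lever, rad, growing clockwise seen from above: position k (0 to 7) reads 0.5236 k (30 degrees a click), and the lever then points at 105 - 30 k degrees from the console's x axis, counted towards its y axis. Starts at 0 or 1. A sprung detent holds it: about 3 N near the lever's end moves it out; once halfway (0.26 rad) it snaps on to the next position by itself
- lever_tip (a point): outer end of the orange lever arm, 60 mm from the axis, 82 mm above the bench; x outwards along the lever, z up. The arm is 12 mm wide, on one side of the axis only, its underside 12 mm and its top 32 mm above the console's top. Its metal hub is 44 mm across at the foot (to 8 mm up), 32 mm across above, and 38 mm tall
- lever_mark (a point): the point on the console's top that the lever points at, 78 mm from the axis, on the circle of tag centres; it turns with the lever
- tag_green: the green tag, flat disc 24 mm across and 2 mm thick, fixed on the console's top at position 3, 4, 5 or 6, 78 mm from the lever's axis; white tags of the same size mark the other positions. Origin at the centre of its underside
- start (a joint): travel of the red start button, m: 0 up, 0.006 fully in; a spring (5 N when fully in) brings it back up
- start_top (a point): centre of the top of the red start button, 28 mm across, pressed straight down; on the console's near right corner, 80 mm nearer than and 125 mm to the right of the lever's axis in the console's frame
- place3 (a point): centre of the tag place of lever position 3 (joint value 1.571) on the console's top
- place4 (a point): centre of the tag place of lever position 4 (joint value 2.094) on the console's top
- place5 (a point): centre of the tag place of lever position 5 (joint value 2.618) on the console's top
- place6 (a point): centre of the tag place of lever position 6 (joint value 3.142) on the console's top
- bottle_a: amber glass bottle with black cap, 42 mm across, 85 mm tall, standing on the console's far left corner; leave it alone. Origin at the centre of its underside
- bottle_b: the same kind of amber bottle on the console's far right corner; leave it alone. Origin at the centre of its underside
- jar: white jar with blue lid, 42 mm across, 45 mm tall, on the console's near left corner; leave it alone. Origin at the centre of its underside
- beaker: glass beaker, 68 mm across, 90 mm tall, on the bench to the left; leave it alone. Origin at the centre of its underside
- flask: amber bottle with white cap, 60 mm across, 150 mm tall, on the bench to the right; leave it alone. Origin at the centre of its underside
- driver: screwdriver lying on the bench to the left; leave it alone
- scoop: metal spoon lying on the bench to the right; leave it alone

How it is judged:
On the way, in this order (a step that is already met when the one before it is completed fails the run):
1. the lever rests in its click position at the green tag (horizontal distance between lever_mark and tag_green below 0.007 m and velocity of joint selector between -0.1 and 0.1 rad/s), for 0.3 s.
2. the start button is pressed fully in (value of joint start above 0.0045 m and horizontal distance between lever_mark and tag_green below 0.007 m), for 0.03 s.
At the end, for the whole second after the job is handed in: the lever rests pointing at the green tag (its mark within 7 mm of the tag's centre, about 5 degrees) and the start button is back up (within 1 mm) (all of step 1 and value of joint start below 0.001 m); the robot touches nothing.
It fails at once if the lever runs past the green tag (more than 20 degrees beyond it) ((horizontal distance between tag_green and place3 below 0.008 m and value of joint selector above 1.9208 rad) or (horizontal distance between tag_green and place4 below 0.008 m and value of joint selector above 2.4444 rad) or (horizontal distance between tag_green and place5 below 0.008 m and value of joint selector above 2.96799 rad) or (horizontal distance between tag_green and place6 below 0.008 m and value of joint selector above 3.49159 rad)).
It fails at once if the button is pressed (3 mm) while the lever is not at the green tag (value of joint start above 0.003 m and not (horizontal distance between lever_mark and tag_green below 0.012 m)).
It fails at once if the lever is taken between the fingers (y of the grasp point in the frame of lever_tip between -0.007 and 0.007 m and x of the grasp point in the frame of lever_tip between -0.05 and 0.005 m and z of the grasp point in the frame of lever_tip below 0.018 m).
It fails at once if the lever is pushed with more than 20 N (contact force between the fingers and selector above 20 N).
It fails at once if a bottle or another bystander is moved, lifted or knocked over (more than 15 mm) (distance of any of bottle_a, bottle_b, jar, beaker, flask, driver, scoop from where it was at the start of the episode above 0.015 m).
It also fails if it takes over 64 s, if anything falls off the work surface, if the arm or the gripper's body presses on something with over 40 N, if the wrist force passes 120 N, or if a joint passes its speed limit or range.

## Working session

There is one attempt and no reset: what is moved stays moved. The work goes in short steps, Python scripts to look and compute and a tool call to move; the robot and the scene stay as the last step left them, time stands still between calls to the robot, and variables do not carry over. Pictures are saved under pics/ and viewed, at most 10 in all, crops included, and the job is handed in when it is done.

Besides the shell and the picture viewer there is one more tool, called by a JSON object that holds its "op" and its "data". servo_tool: Moves the arm, as the interface text tells. Its arguments: {"type":"object","properties":{"increments":{"type":"array"},"newtons":{"type":"number"}},"required":["increments"]}

```bash
mkdir -p pics; cat > h.py <<'E'
import numpy as np, cv2
from station import ctrl
def ray(im,u,v):
    R,_=cv2.Rodrigues(np.array(im["rvec"],float)); t=np.array(im["tvec"],float).ravel()
    d=R.T@np.array([(u-im["cx"])/im["fx"],(v-im["cy"])/im["fy"],1]); return -R.T@t,d
def plane(im,u,v,z):
    o,d=ray(im,u,v); return o+d*(z-o[2])/d[2]
def blobs(img,lo,hi,mina=15):
    h=cv2.cvtColor(img,cv2.COLOR_RGB2HSV); m=cv2.inRange(h,np.array(lo),np.array(hi))
    n,l,s,c=cv2.connectedComponentsWithStats(m)
    return sorted([(int(s[i,4]),c[i],l==i,s[i,:4]) for i in range(1,n) if s[i,4]>=mina],key=lambda b:-b[0])
E
python3 - <<'E'
from h import *
o=ctrl.get_obs(); print(o["t"],o["tool_pos"],o["tool_rot"],o["opening"])
a=ctrl.get_image("top"); b=ctrl.get_image("scene")
cv2.imwrite("pics/top.png",a["img"][:,:,::-1]); cv2.imwrite("pics/scene.png",b["img"][:,:,::-1])
for n,lo,hi,z in [("orange",(8,150,120),(22,255,255),.092),("green",(40,80,60),(85,255,255),.062),("red",(0,150,80),(6,255,255),.07)]:
    for s,c,m,bb in blobs(a["img"],lo,hi)[:4]: print(n,s,c.round(1),bb,plane(a,*c,z).round(4))
E
```

```text
0.0 [0.22208836 0.58356083 0.2490495 ] [-0.56810657 -3.08917292  0.00317263] 0.08554831965864315
orange 120 [383.1 186.9] [378 179  14  15] [ 0.5827 -0.4589  0.092 ]
orange 42 [202.1 168.1] [197 163  10   9] [0.6366 0.2069 0.092 ]
orange 39 [288.3 149.8] [285 144   9  10] [ 0.713  -0.1087  0.092 ]
orange 22 [135.4 111.6] [133 109   6   6] [0.8439 0.4626 0.092 ]
green 267 [ 78.4 198. ] [ 65 193  28  11] [0.5193 0.6615 0.062 ]
green 57 [250.8 161.6] [247 158   9   8] [0.6714 0.0289 0.062 ]
red 213 [148.5 232. ] [135 228  28   9] [0.3995 0.3954 0.07  ]
red 56 [287.2 195.6] [283 192   9   8] [ 0.5452 -0.1088  0.07  ]
```

View pics/top.png

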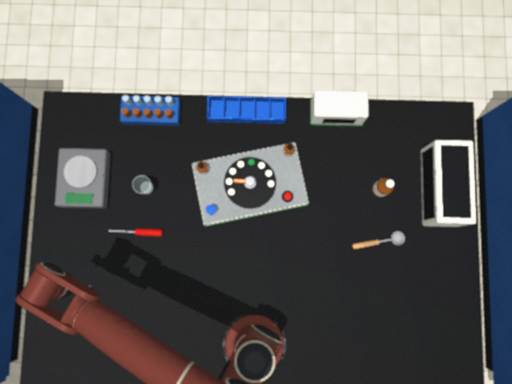

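View pics/scene.png

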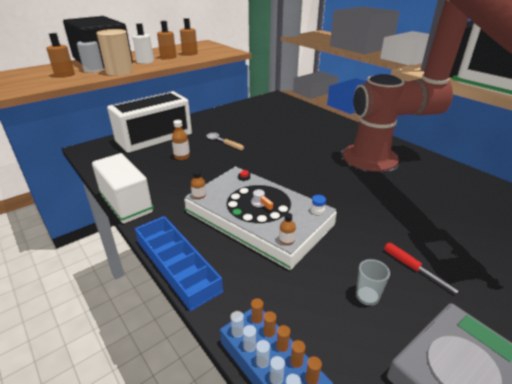

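The top view shows the console with the lever hub near (250,183), the lever pointing left to about (235,181), the green tag at (251,162) and the red button at (287,196). The scene view shows the same layout, with bottles on both far corners and the jar on the near left corner.

```bash
cat > fit.py <<'E'
from h import *
from scipy.optimize import least_squares
a=ctrl.get_image("top"); img=a["img"]
g=[b for b in blobs(img,(40,80,60),(85,255,255)) if abs(b[1][0]-250)<60 and abs(b[1][1]-183)<30 and b[0]<150][0]
G=plane(a,*g[1],.062)[:2]
W=[plane(a,*c,.062)[:2] for s,c,m,bb in blobs(img,(0,0,170),(180,60,255),10) if np.hypot(*(c-[250,183]))<28 and s<120]
red=[b for b in blobs(img,(0,150,80),(6,255,255)) if abs(b[1][0]-287)<15][0]
B=plane(a,*red[1],.07)[:2]
W=[w for w in W if np.hypot(*(w-[.59,.03]))>.05]
print("G",G.round(4),"B",B.round(4),"W",np.round(W,4).tolist())
P=np.array(W+[G])
def res(p):
    out=[]
    pr=np.radians(105-30*np.arange(8))+p[2]
    T=p[:2]+.078*np.c_[np.cos(pr),np.sin(pr)]
    for q in P: out+=list(q-T[np.argmin(np.hypot(*(T-q).T))])
    c,s=np.cos(p[2]),np.sin(p[2]); b=p[:2]+[c*-.08-s*-.125,s*-.08+c*-.125]
    return np.array(out+list(b-B))
best=min((least_squares(res,[.59,.03,y]) for y in np.radians([-20,0,10,20])),key=lambda r:r.cost)
p=best.x; print("axis",p[:2].round(4),"yaw",np.degrees(p[2]).round(2),"rms",np.sqrt(np.mean(best.fun**2)).round(4), best.fun[-2:].round(4))
d=G-p[:2]; print("green pos k",(105-np.degrees(np.arctan2(d[1],d[0])-p[2]))/30)
for s,c,m,bb in blobs(img,(5,110,90),(22,255,255),8):
    if abs(c[0]-250)<26 and abs(c[1]-183)<26:
        q=plane(a,*c,.09)[:2]-p[:2]; print("lever",s,c,q.round(4),(105-np.degrees(np.arctan2(q[1],q[0])-p[2]))/30)
E
python3 fit.py; python3 - <<'E'
from h import *
R=cv2.Rodrigues(ctrl.get_obs()["tool_rot"])[0]; print(R.round(3)); print(ctrl.get_image("wrist")["mount"])
E
```

```text
G [0.6713 0.0292] B [ 0.5449 -0.1088] W [[0.5572, 0.0997], [0.6617, 0.0686], [0.6344, 0.0977], [0.6301, -0.0368], [0.5958, 0.1092], [0.6595, -0.0098], [0.5919, -0.0456]]
axis [0.5935 0.0315] yaw 13.36 rms 0.0004 [-0.0003  0.0002]
green pos k 4.0018169774307975
lever 56 [237.94642857 180.39285714] [0.0009 0.0427] 0.9860751381898197
[[-0.935  0.356 -0.001]
 [ 0.356  0.935 -0.001]
 [ 0.    -0.002 -1.   ]]
[[ 1.98785801e-05 -9.45254543e-01 -3.26333953e-01  8.39138657e-02]
 [ 9.99999827e-01  2.10617990e-04 -5.49158410e-04  3.68820496e-04]
 [ 5.87826283e-04 -3.26333886e-01  9.45254384e-01 -1.23656280e-01]
 [ 0.00000000e+00  0.00000000e+00  0.00000000e+00  1.00000000e+00]]
```

```bash
cat > go.py <<'E'
# usage: go.py theta_deg gap_mm r_mm z [..more]  -> shifts (cm, deg) for a finger behind a lever at theta
from h import *; import sys
A=np.array([.5935,.0315])
o=ctrl.get_obs(); R=cv2.Rodrigues(np.array(o["tool_rot"]))[0]; y0=np.degrees(np.arctan2(R[1,0],R[0,0])); p0=np.array(o["tool_pos"])
print("t",o["t"],"pos",p0.round(4),"yaw",y0.round(1),"F",np.round(o["contact_force"],1))
def rel(P,yaw): return (R.T@(np.array(P)-p0)*100).round(2),round(-((yaw-y0+180)%360-180),1)
v=list(map(float,sys.argv[1:]))
for th,g,r,z in zip(*[iter(v)]*4):
    t=np.radians(th); u=np.array([np.cos(t),np.sin(t)]); n=np.array([u[1],-u[0]])
    P=[*(A+u*r/1e3-n*(17+g)/1e3),z]; print(th,g,np.round(P,4),*rel(P,th+90))
E
python3 go.py 88.4 15 45 .25
```

```text
t 0.2 pos [0.2222 0.5838 0.2495] yaw 159.2 F [ 0.  -0.6  0. ]
88.4 15.0 [0.5628 0.0774 0.25  ] [-4.984e+01 -3.521e+01 -1.000e-02] -19.2
```

{"op": "servo_tool", "data": {"increments": [[[0, -4, -2.8, 0, 0], [0, -8, -5.6, 0, 0], [0, -12, -8.4, 0, 0], [0, -16, -11.2, 0, 0], [0, -20, -14, 0, 0]]], "newtons": 20}}

```text
t: 0.7
tool_pos: [0.36, 0.3804, 0.2502]
tool_rot: [0.567, 3.09, 0.0]
contact_force: [0.6, 0.2, 1.0]
opening: 0.0124
grip_force: 0.0
```

{"op": "servo_tool", "data": {"increments": [[[0, -4, -2.8, 0, 0], [0, -8, -5.6, 0, 0], [0, -12, -8.4, 0, 0], [0, -16, -11.2, 0, 0], [0, -20, -14, 0, 0]]]}}

```text
t: 1.2
tool_pos: [0.4972, 0.1782, 0.2503]
tool_rot: [0.568, 3.089, 0.0]
contact_force: [0.5, -0.6, -0.5]
opening: -0.0
grip_force: 0.0
```

{"op": "servo_tool", "data": {"increments": [[[0, -4, -2.8, 0, -5], [0, -8, -5.6, 0, -10], [0, -9.8, -7.2, 0, -15], [0, -9.8, -7.2, 0, -19], [0, -9.8, -7.2, 0, -19]]]}}

```text
t: 1.7
tool_pos: [0.5627, 0.077, 0.2499]
tool_rot: [-0.054, -3.14, -0.0]
contact_force: [0.0, 0.7, -0.5]
opening: -0.0006
grip_force: 0.0
```

```bash
python3 go.py 88.4 15 45 .25 88.4 15 45 .13 88.4 15 45 .097; python3 -c "
from h import *
cv2.imwrite('pics/w1.png',ctrl.get_image('wrist')['img'][:,:,::-1])"
```

```text
t 1.7 pos [0.5627 0.077  0.2499] yaw 178.0 F [ 0.   0.7 -0.5]
88.4 15.0 [0.5628 0.0774 0.25  ] [-0.01  0.04 -0.01] -0.4
88.4 15.0 [0.5628 0.0774 0.13  ] [-1.000e-02  4.000e-02  1.199e+01] -0.4
88.4 15.0 [0.5628 0.0774 0.097 ] [-0.02  0.04 15.29] -0.4
```

View pics/w1.png

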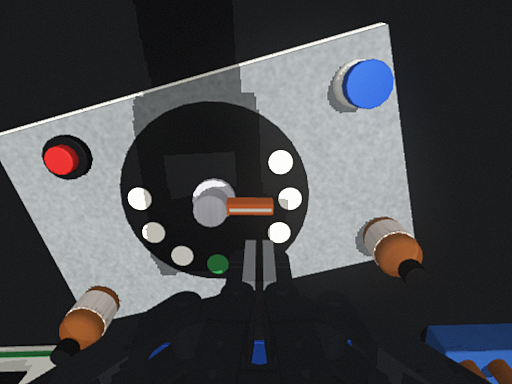

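The wrist view shows the closed fingers at (258,245), on the near side of the orange lever at (250,206). The green tag is at (218,264) and the button at (62,160).

{"op": "servo_tool", "data": {"increments": [[[0, 0, 0, 4, 0], [0, 0, 0, 8, 0], [0, 0, 0, 12, 0], [0, 0, 0, 14, 0], [0, 0, 0, 15.2, 0]]]}}

```text
t: 2.25
tool_pos: [0.5606, 0.0787, 0.0955]
tool_rot: [-0.05, -3.137, 0.0]
contact_force: [-0.5, -0.7, -0.3]
opening: -0.0004
grip_force: 0.0
```

```bash
python3 go.py 88.4 15 45 .097 88.4 0 45 .097 ; python3 -c "
from h import *
cv2.imwrite('pics/w2.png',ctrl.get_image('wrist')['img'][:,:,::-1])"
```

```text
t 2.25 pos [0.5606 0.0787 0.0955] yaw 178.2 F [-0.5 -0.7 -0.3]
88.4 15.0 [0.5628 0.0774 0.097 ] [-0.22 -0.13 -0.15] -0.2
88.4 0.0 [0.5778 0.077  0.097 ] [-1.72 -0.12 -0.15] -0.2
```

View pics/w2.png

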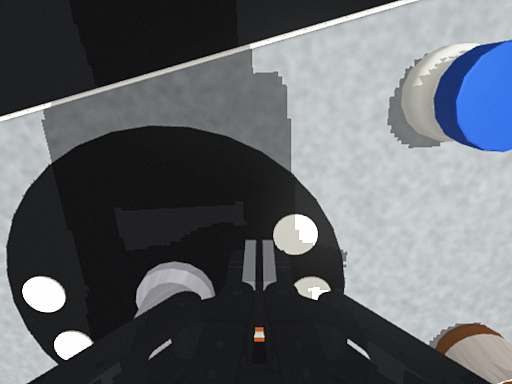

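The fingers sit just behind the lever, next to the tags, and nothing touches. Next I push through the first click.

```bash
python3 go.py 88.4 4 45 .096 85 0 45 .096 80 0 45 .096 75 0 45 .096 71 0 45 .096
```

```text
t 2.3 pos [0.5603 0.0786 0.0947] yaw 178.2 F [-0.8 -0.1 -0.3]
88.4 4.0 [0.5738 0.0771 0.096 ] [-1.35 -0.11 -0.13] -0.2
85.0 0.0 [0.5805 0.0778 0.096 ] [-2.02 -0.01 -0.14] 3.2
80.0 0.0 [0.5846 0.0788 0.096 ] [-2.43  0.1  -0.14] 8.2
75.0 0.0 [0.5887 0.0794 0.096 ] [-2.84  0.17 -0.14] 13.2
71.0 0.0 [0.5921 0.0796 0.096 ] [-3.17  0.2  -0.14] 17.2
```

{"op": "servo_tool", "data": {"increments": [[[0, -0.7, -0.1, -0.1, 0], [0, -1.35, -0.1, -0.1, 0], [0, -2.0, 0, -0.1, 3], [0, -2.4, 0.1, -0.1, 8], [0, -2.8, 0.15, -0.1, 13]]]}}

```text
t: 2.8
tool_pos: [0.5925, 0.0785, 0.1016]
tool_rot: [0.411, 3.111, 0.001]
contact_force: [-1.5, -1.0, 0.2]
opening: -0.0001
grip_force: 0.2
```

```bash
python3 go.py 80 0 45 .096 75 0 45 .096 71 0 45 .096 68 0 45 .096; python3 fit.py | tail -1; python3 go.py
```

```text
t 2.8 pos [0.5925 0.0785 0.1016] yaw 164.9 F [-1.5 -1.   0.2]
80.0 0.0 [0.5846 0.0788 0.096 ] [ 0.77 -0.18  0.56] -5.1
75.0 0.0 [0.5887 0.0794 0.096 ] [ 0.39 -0.02  0.56] -0.1
71.0 0.0 [0.5921 0.0796 0.096 ] [0.07 0.09 0.56] 3.9
68.0 0.0 [0.5946 0.0796 0.096 ] [-0.18  0.16  0.56] 6.9
t 2.85 pos [0.5932 0.0786 0.1018] yaw 164.8 F [-0.9 -0.4  0.6]Traceback (most recent call last):
  File "fit.py", line 4, in <module>
    g=[b for b in blobs(img,(40,80,60),(85,255,255)) if abs(b[1][0]-250)<60 and abs(b[1][1]-183)<30 and b[0]<150][0]
      ~~~~~~~~~~~~~~~~~~~~~~~~~~~~~~~~~~~~~~~~~~~~~~~~~~~~~~~~~~~~~~~~~~~~~~~~~~~~~~~~~~~~~~~~~~~~~~~~~~~~~~~~~~~^^^
IndexError: list index out of range
```

{"op": "servo_tool", "data": {"increments": [[[0, 0, 0, 0, 0], [0, 0, 0, 0, 0]]]}}

```text
t: 3.05
tool_pos: [0.5915, 0.0785, 0.1005]
tool_rot: [0.403, 3.113, 0.0]
contact_force: [0.2, -0.3, 0.1]
opening: 0.0001
grip_force: 0.0
```

```bash
cat > lev.py <<'E'
from h import *
A=np.array([.5935,.0315])
b=ctrl.get_image("scene"); img=b["img"]
R=cv2.Rodrigues(np.array(b["rvec"]))[0]; pr=lambda P: cv2.projectPoints(np.array([P],float),np.array(b["rvec"]),np.array(b["tvec"]),np.array([[b["fx"],0,b["cx"]],[0,b["fy"],b["cy"]],[0,0,1.]]),None)[0].ravel()
c0=pr([*A,.09])
for s,c,m,bb in blobs(img,(5,110,90),(20,255,255),8):
    if np.hypot(*(c-c0))<30:
        q=plane(b,*c,.086)[:2]-A; print("lever px",s,c.round(1),"r",np.hypot(*q).round(4),"theta",np.degrees(np.arctan2(q[1],q[0])).round(1))
E
python3 lev.py; python3 go.py 71 0 45 .096; python3 -c "
from h import *
i=ctrl.get_image('scene')['img'][140:260,180:360]
cv2.imwrite('pics/s2.png',cv2.resize(i,None,fx=4,fy=4)[:,:,::-1])"
```

```text
lever px 46 [260.1 206.7] r 0.0544 theta 56.6
t 3.1 pos [0.5912 0.0785 0.1002] yaw 165.2 F [ 0.5  0.7 -0.2]
71.0 0.0 [0.5921 0.0796 0.096 ] [-0.06  0.13  0.42] 4.2
```

View pics/s2.png

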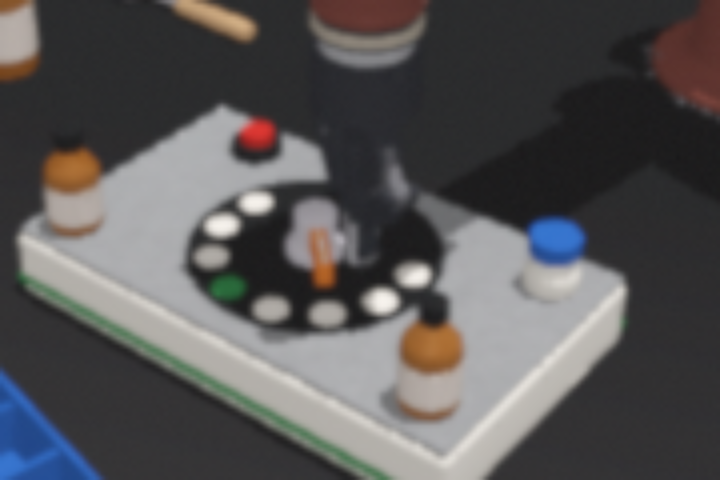

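The lever has clicked to 57°, which is k=2, and points at (322,280) in the crop. The finger is now clear of it.

```bash
python3 go.py 64 1 45 .097 58.4 0 45 .097 52 0 45 .097 47 0 45 .097 42 0 45 .097
```

```text
t 3.15 pos [0.5909 0.0785 0.0999] yaw 165.2 F [ 1.3 -0.  -0.6]
64.0 1.0 [0.597  0.0798 0.097 ] [-0.56  0.29  0.29] 11.2
58.4 0.0 [0.6026 0.0787 0.097 ] [-1.12  0.32  0.29] 16.8
52.0 0.0 [0.6078 0.0774 0.097 ] [-1.66  0.33  0.29] 23.2
47.0 0.0 [0.6118 0.076  0.097 ] [-2.08  0.29  0.29] 28.2
42.0 0.0 [0.6156 0.0742 0.097 ] [-2.49  0.22  0.29] 33.2
```

{"op": "servo_tool", "data": {"increments": [[[0, -0.6, 0.3, 0.3, 8], [0, -1.0, 0.3, 0.3, 15], [0, -1.4, 0.3, 0.3, 20], [0, -1.8, 0.3, 0.3, 25], [0, -2.1, 0.3, 0.3, 28]]]}}

```text
t: 3.65
tool_pos: [0.6112, 0.0762, 0.0962]
tool_rot: [-1.15, -2.922, 0.0]
contact_force: [-0.5, 0.4, 0.1]
opening: 0.0001
grip_force: 0.6
```

{"op": "servo_tool", "data": {"increments": [[[0, 0, 0, 0, 0], [0, 0, 0, 0, 0]]]}}

```text
t: 3.85
tool_pos: [0.6114, 0.0761, 0.0962]
tool_rot: [-1.145, -2.925, -0.0]
contact_force: [-1.0, 1.4, -0.2]
opening: -0.0001
grip_force: 0.5
```

```bash
python3 lev.py; python3 go.py  47 0 45 .097 44 0 45 .097  42 0 45 .097 40 0 45 .097
```

```text
lever px 33 [257.3 208.2] r 0.0615 theta 48.8
t 3.9 pos [0.6114 0.0761 0.0962] yaw 137.2 F [-0.9  0.8  0.5]
47.0 0.0 [0.6118 0.076  0.097 ] [-0.04  0.02 -0.08] 0.2
44.0 0.0 [0.6141 0.075  0.097 ] [-0.28  0.1  -0.08] 3.2
42.0 0.0 [0.6156 0.0742 0.097 ] [-0.44  0.15 -0.08] 5.2
40.0 0.0 [0.617  0.0734 0.097 ] [-0.6   0.19 -0.08] 7.2
```

{"op": "servo_tool", "data": {"increments": [[[0, -0.2, 0.05, 0, 2], [0, -0.35, 0.1, 0, 4], [0, -0.5, 0.15, 0, 6], [0, -0.5, 0.15, 0, 6], [0, -0.5, 0.15, 0, 6]]]}}

```text
t: 4.4
tool_pos: [0.6164, 0.0737, 0.0965]
tool_rot: [1.297, 2.861, 0.0]
contact_force: [0.3, -0.0, 0.1]
opening: 0.0003
grip_force: 0.0
```

```bash
python3 lev.py; python3 go.py 33 0 45 .097 28 0 45 .097 23 0 45 .097 18 0 45 .097 14 0 45 .097 
```

```text
lever px 50 [254.2 206.9] r 0.0566 theta 39.4
t 4.45 pos [0.6164 0.0737 0.0964] yaw 131.2 F [1.1 0.5 0.1]
33.0 0.0 [0.622  0.0703 0.097 ] [-0.63  0.2  -0.06] 8.2
28.0 0.0 [0.6253 0.0676 0.097 ] [-1.04  0.27 -0.06] 13.2
23.0 0.0 [0.6283 0.0647 0.097 ] [-1.46  0.31 -0.06] 18.2
18.0 0.0 [0.631  0.0616 0.097 ] [-1.88  0.31 -0.06] 23.2
14.0 0.0 [0.6331 0.0589 0.097 ] [-2.22  0.28 -0.06] 27.2
```

{"op": "servo_tool", "data": {"increments": [[[0, 0, 0, 0, 0], [0, 0, 0, 0, 0]]]}}

```text
t: 4.65
tool_pos: [0.6163, 0.0738, 0.0963]
tool_rot: [1.298, 2.861, -0.0]
contact_force: [0.0, 0.4, 0.3]
opening: -0.0001
grip_force: 0.0
```

```bash
python3 lev.py;  python3 -c "
from h import *
i=ctrl.get_image('scene')['img'][160:240,205:315]
cv2.imwrite('pics/s3.png',cv2.resize(i,None,fx=6,fy=6,interpolation=cv2.INTER_NEAREST)[:,:,::-1])"
```

```text
lever px 68 [252.2 205.2] r 0.0504 theta 31.0
```

View pics/s3.png

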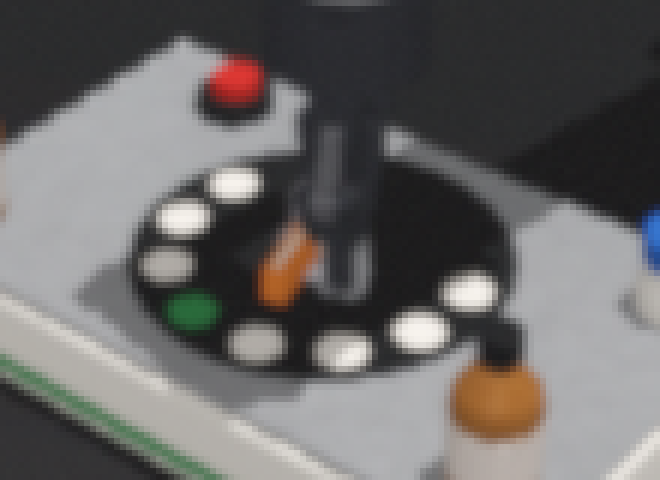

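The lever has clicked to k=3 and points at the white tag at (258,342), just before the green one at (194,310). Next comes the last click, pushed gently.

{"op": "servo_tool", "data": {"increments": [[[0, -0.5, 0.15, 0, 6], [0, -0.9, 0.25, 0, 11], [0, -1.2, 0.3, 0, 15], [0, -1.5, 0.3, 0, 19], [0, -1.7, 0.3, 0, 21]]]}}

```text
t: 5.25
tool_pos: [0.6299, 0.0636, 0.0963]
tool_rot: [-1.8, -2.573, -0.002]
contact_force: [0.8, 2.2, 0.7]
opening: 0.0002
grip_force: 1.2
```

{"op": "servo_tool", "data": {"increments": [[[0, 0, 0, 0, 0], [0, 0, 0, 0, 0]]]}}

```text
t: 5.45
tool_pos: [0.6299, 0.0633, 0.0964]
tool_rot: [-1.797, -2.577, -0.001]
contact_force: [0.2, 2.9, 0.6]
opening: 0.0
grip_force: 0.8
```

```bash
python3 lev.py; python3 go.py 18 0 45 .097 14 0 45 .097  12 0 45 .097 10 0 45 .097
```

```text
lever px 45 [249.  205.8] r 0.0567 theta 23.4
t 5.5 pos [0.6298 0.0632 0.0963] yaw 110.2 F [ 1.   2.4 -0.8]
18.0 0.0 [0.631  0.0616 0.097 ] [-0.2   0.06 -0.07] 2.2
14.0 0.0 [0.6331 0.0589 0.097 ] [-0.52  0.15 -0.07] 6.2
12.0 0.0 [0.634  0.0575 0.097 ] [-0.68  0.19 -0.07] 8.2
10.0 0.0 [0.6349 0.0561 0.097 ] [-0.85  0.23 -0.07] 10.2
```

{"op": "servo_tool", "data": {"increments": [[[0, -0.2, 0.05, 0, 2], [0, -0.4, 0.1, 0, 4], [0, -0.6, 0.15, 0, 7], [0, -0.7, 0.2, 0, 9], [0, -0.7, 0.2, 0, 9]]]}}

```text
t: 6.0
tool_pos: [0.634, 0.0566, 0.0963]
tool_rot: [1.994, 2.427, -0.001]
contact_force: [0.8, -0.1, -0.0]
opening: 0.0
grip_force: 0.0
```

{"op": "servo_tool", "data": {"increments": [[[0, 0, 0, 0, 0], [0, 0, 0, 0, 0], [0, 0, 0, 0, 0], [0, 0, 0, 0, 0]]]}}

```text
t: 6.4
tool_pos: [0.634, 0.057, 0.0963]
tool_rot: [-1.995, -2.427, 0.0]
contact_force: [0.7, -1.0, 1.6]
opening: -0.0001
grip_force: 0.0
```

```bash
python3 lev.py; python3 go.py 12 0 45 .097 10 0 45 .097 15 20 45 .097;  python3 -c "
from h import *
i=ctrl.get_image('scene')['img'][160:240,205:315]
cv2.imwrite('pics/s4.png',cv2.resize(i,None,fx=6,fy=6,interpolation=cv2.INTER_NEAREST)[:,:,::-1])"
```

```text
lever px 56 [244.9 202.9] r 0.053 theta 4.4
t 6.45 pos [0.634  0.057  0.0963] yaw 101.2 F [-0.5 -0.3  0.6]
12.0 0.0 [0.634  0.0575 0.097 ] [ 0.05  0.   -0.07] -0.8
10.0 0.0 [0.6349 0.0561 0.097 ] [-0.11  0.06 -0.07] 1.2
15.0 20.0 [0.6274 0.0789 0.097 ] [ 2.28 -0.23 -0.07] -3.8
```

View pics/s4.png

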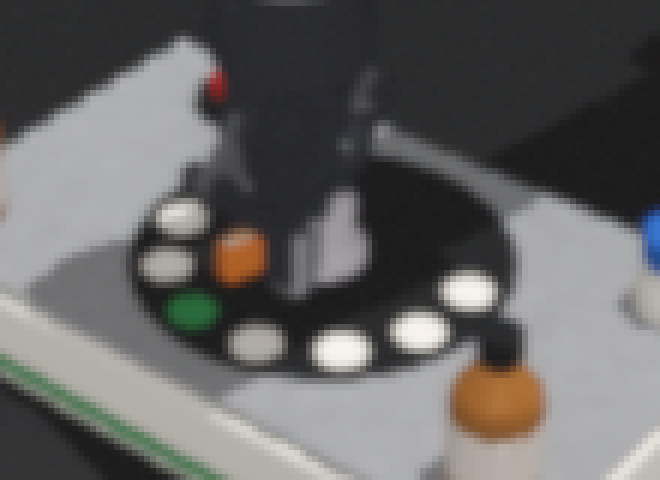

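The lever has left the finger and its end is at (240,258), in line with the green tag at (194,310). I'll back off, lift and move towards the button, then check from above.

{"op": "servo_tool", "data": {"increments": [[[0, 1, 0, 0, 0], [0, 2, 0, 0, 0], [0, 2, 0, -4, 0], [0, 2, 0, -8, 0], [0, 2, 0, -10, 0]]]}}

```text
t: 7.0
tool_pos: [0.6316, 0.0778, 0.2007]
tool_rot: [1.991, 2.425, 0.006]
contact_force: [0.5, -0.2, 0.1]
opening: 0.0
grip_force: 0.0
```

```bash
cat > btn.py <<'E'
from h import *
o=ctrl.get_obs(); R=cv2.Rodrigues(np.array(o["tool_rot"]))[0]; p0=np.array(o["tool_pos"])
print(o["t"],p0.round(4),np.round(o["contact_force"],1))
for z in (.2,.11): print((R.T@(np.array([.5449,-.1088,z])-p0)*100).round(2))
E
python3 btn.py; python3 lev.py
```

```text
7.0 [0.6316 0.0778 0.2007] [ 0.5 -0.2  0.1]
[-16.62 -12.13   0.02]
[-16.61 -12.18   9.02]
lever px 92 [247.6 201.8] r 0.0438 theta 6.3
```

{"op": "servo_tool", "data": {"increments": [[[0, -3.4, -2.4, 0, 0], [0, -6.8, -4.9, 0, 0], [0, -10.2, -7.4, 0, 0], [0, -13.6, -9.8, 0, 0], [0, -16.6, -12.1, 0, 0]]]}}

```text
t: 7.55
tool_pos: [0.5425, -0.1103, 0.1956]
tool_rot: [-1.994, -2.427, 0.0]
contact_force: [0.0, -0.6, -0.1]
opening: -0.0002
grip_force: 0.0
```

{"op": "servo_tool", "data": {"increments": [[[0, 0, 0, 0, 0], [0, 0, 0, 0, 0]]]}}

```text
t: 7.75
tool_pos: [0.5433, -0.1094, 0.1958]
tool_rot: [-1.996, -2.425, -0.001]
contact_force: [0.2, -0.4, 0.4]
opening: -0.0
grip_force: 0.0
```

```bash
python3 btn.py; python3 lev.py; python3 -c "
from h import *
i=ctrl.get_image('scene')['img'][160:240,205:315]; j=ctrl.get_image('top')['img'][140:220,195:305]
cv2.imwrite('pics/s5.png',cv2.resize(np.hstack([i,j]),None,fx=3.6,fy=6,interpolation=cv2.INTER_NEAREST)[:,:,::-1])
a=ctrl.get_image('top')
for s,c,m,bb in blobs(a['img'],(5,110,90),(22,255,255),8):
    if abs(c[0]-250)<30 and abs(c[1]-183)<26: 
        q=plane(a,*c,.09)[:2]-[.5935,.0315]; print(s,c,q,np.degrees(np.arctan2(q[1],q[0])))
"
```

```text
7.75 [ 0.5433 -0.1094  0.1958] [ 0.2 -0.4  0.4]
[ 0.03  0.17 -0.42]
[0.02 0.17 8.58]
lever px 97 [247.5 201.7] r 0.0436 theta 5.6
52 [250.23076923 169.88461538] [ 0.04112424 -0.00140757] -1.9603173446189703
```

View pics/s5.png

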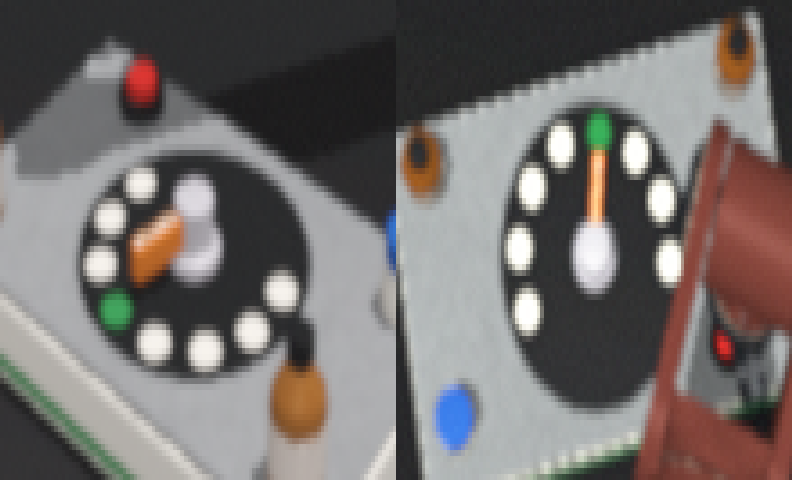

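Top view: the lever, at -2.0°, points straight at the green tag (598,130) and is set. Now I go down to the button.

{"op": "servo_tool", "data": {"increments": [[[0, 0, 0.1, 3, 0], [0, 0, 0.1, 6, 0], [0, 0, 0.1, 8, 0], [0, 0, 0.1, 9, 0], [0, 0, 0.1, 9.3, 0]]]}}

```text
t: 8.45
tool_pos: [0.5441, -0.1085, 0.102]
tool_rot: [-1.992, -2.426, 0.001]
contact_force: [-1.0, -0.2, 0.6]
opening: -0.0002
grip_force: 0.0
```

{"op": "servo_tool", "data": {"increments": [[[0, 0, 0, 0.2, 0], [0, 0, 0, 0.4, 0], [0, 0, 0, 0.4, 0]]]}}

```text
t: 8.75
tool_pos: [0.5456, -0.1096, 0.1007]
tool_rot: [1.994, 2.425, 0.002]
contact_force: [1.0, 0.6, 1.4]
opening: 0.0
grip_force: 0.8
```

```bash
python3 btn.py
```

```text
8.75 [ 0.5456 -0.1096  0.1007] [1.  0.6 1.4]
[ 0.08 -0.03 -9.93]
[ 0.09 -0.05 -0.93]
```

{"op": "servo_tool", "data": {"increments": [[[0, 0, 0, 0.2, 0], [0, 0, 0, 0.3, 0], [0, 0, 0, 0.4, 0], [0, 0, 0, 0.4, 0]]]}}

```text
t: 9.15
tool_pos: [0.5456, -0.1096, 0.0962]
tool_rot: [1.994, 2.425, 0.002]
contact_force: [2.6, 1.1, 4.3]
opening: 0.0001
grip_force: 2.1
```

{"op": "servo_tool", "data": {"increments": [[[0, 0, 0, 0.1, 0], [0, 0, 0, 0.2, 0], [0, 0, 0, 0.2, 0]]]}}

```text
t: 9.45
tool_pos: [0.5456, -0.1096, 0.095]
tool_rot: [1.994, 2.425, 0.002]
contact_force: [0.1, 0.7, 9.2]
opening: -0.0003
grip_force: 4.8
```

{"op": "servo_tool", "data": {"increments": [[[0, 0, 0, 0.1, 0], [0, 0, 0, 0.2, 0], [0, 0, 0, 0.2, 0]]]}}

```text
t: 9.75
tool_pos: [0.5458, -0.1097, 0.0948]
tool_rot: [1.994, 2.426, 0.001]
contact_force: [-5.0, 3.7, 18.9]
opening: 0.0001
grip_force: 9.5
```

{"op": "servo_tool", "data": {"increments": [[[0, 0, 0, -2, 0], [0, 0, 0, -5, 0], [0, 0, 0, -9, 0], [0, 0, 0, -12, 0], [0, 0, 0, -12, 0]]]}}

```text
t: 10.25
tool_pos: [0.5462, -0.1104, 0.2159]
tool_rot: [1.991, 2.422, 0.002]
contact_force: [-0.4, -0.6, 1.2]
opening: -0.0
grip_force: 0.0
```

```bash
python3 -c "
from h import *
a=ctrl.get_image('top')
for s,c,m,bb in blobs(a['img'],(5,110,90),(22,255,255),8):
    if abs(c[0]-250)<30 and abs(c[1]-183)<26: 
        q=plane(a,*c,.09)[:2]-[.5935,.0315]; print(s,c,q,np.degrees(np.arctan2(q[1],q[0])))
o=ctrl.get_obs(); print(o['t'],o['tool_pos'],o['contact_force'])"
```

```text
53 [250.28301887 169.86792453] [ 0.04119116 -0.00159812] -2.221833403669426
10.3 [ 0.54499705 -0.10997283  0.21297194] [ 0.05957001 -0.06596924  0.12983829]
```

The button bottomed out at 19 N and has been released. The lever is still on the green tag and the robot touches nothing, so I'm handing in.

```bash
python3 -c "
from station import ctrl
print(ctrl.finish_job())"
```

```text
the job is handed in; nothing more can be done
None
```

I pushed the lever three clicks clockwise to the green tag (position 4, measured within about 1° of it), pressed the start button to its stop and released it, and handed the job in at about 10 s of the 64 s allowed; the hand-in call returned no verdict.

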